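# Show the blue bobbin to the inspection camera

### The job

Take the yellow bobbin off the top of the bobbin tower and set it down on the spare post, threaded over the pin and resting level on the small collar. Then lift the blue bobbin out of the tower and hold it up to the little tilted inspection camera, flat end square to the lens and its centre straight out from the lens at 10 cm; finish still holding it there, in the gripper, motionless. Leave the red bobbin on the tower and the other things where they are, and do not touch the camera.

Things in the scene. Friction and masses are not known exactly. Their poses are not given: they have to be found in the camera images.
- tower: bobbin tower, fixed: round wooden base 84 mm across, 12 mm high, with a steel spindle 10 mm thick up to 102 mm above the table (last 10 mm tapered). Three loose bobbins are stacked on it: red below, blue in the middle, yellow on top, up to 120 mm; the spindle ends halfway up inside the yellow one. Origin: centre of the base's underside, z up
- bobbin_top: a thread bobbin: round drum 52 mm across, 36 mm high, with a 14 mm bore right through; cream flanges 6 mm thick, yellow thread flush with them, so its side is a plain 52 mm cylinder; 40 to 85 g. Origin: centre of its underside, z along the bore (up at the start). Top of the tower, underside 84 mm above the table
- bobbin_mid: a thread bobbin: round drum 52 mm across, 36 mm high, with a 14 mm bore right through; cream flanges 6 mm thick, blue thread flush with them, so its side is a plain 52 mm cylinder; 40 to 85 g. Origin: centre of its underside, z along the bore (up at the start). Middle of the tower, underside 48 mm above the table, top face 84 mm
- bobbin_mid_mid (a point): the middle of the blue bobbin, on its axis 18 mm from either end face
- bobbin_low: a thread bobbin: round drum 52 mm across, 36 mm high, with a 14 mm bore right through; cream flanges 6 mm thick, red thread flush with them, so its side is a plain 52 mm cylinder; 40 to 85 g. Origin: centre of its underside, z along the bore (up at the start). Bottom of the tower, on the wooden base; stays there
- post: the spare post, fixed: round wooden base 76 mm across and 10 mm high, a 14 mm steel column, a dark collar 28 mm across whose top is 60 mm above the table, and above it a 10 mm pin to 82 mm above the table (last 10 mm tapered to 4 mm). Origin: centre of the base's underside, z up
- post_seat (a point): the centre of the collar's top face, 60 mm above the table, on the pin's axis: a bobbin's underside centre comes here when it is seated
- camera_stand: stand of the inspection camera, fixed: black foot plate 115 by 85 by 12 mm with two aluminium cheeks up to 64 mm high that carry the tube. Origin: on the table plumb under the lens; the camera looks towards its -x and up
- camera: the inspection camera's tube, fixed on the stand, 45 mm thick and 70 mm long, white ring at its upper end round the lens. Origin: centre of the lens face, 85 mm above the table; its +z is the direction in which it looks: up, and leaning 34 degrees (0.6 rad) from vertical towards the robot's side
- focus (a point): the point 100 mm straight out from the lens face along the camera's +z, in the air about 168 mm above the table: the middle of the bobbin is to be held here
- dish: round ceramic dish, 86 mm across, 12 mm high, loose; a bystander. Origin: centre of its underside
- thimble: brass thimble 19 mm across and 24 mm high standing on the dish; a bystander. Origin: centre of its underside
- hoop: cream plastic hoop lying flat, 124 mm outside, 108 mm inside, 10 mm high, loose; a bystander. Origin: its centre at the table
- bowl: aluminium magnet bowl, 104 mm across, 30 mm high, loose; a bystander. Origin: centre of its underside
- bead_box: clear plastic bead box with compartments, 150 by 100 by 30 mm, fixed; a bystander. Origin: centre of its underside
There are look-alikes about, which are no part of the job. What is shaped like the bobbin_top but orange is not meant. What is shaped like the post but orange is not meant.

How it is judged (in metres and radians):
On the way:
1. the yellow bobbin is seated on the spare post's collar, over the pin, and let go (horizontal distance between bobbin_top and post_seat below 0.005 m and z of bobbin_top in the frame of post_seat between -0.004 and 0.004 m and angle between bobbin_top's own z axis and vertical below 0.12 rad and contact force between the fingers and bobbin_top below 0.05 N), for 0.2 s.
At the end, for the whole second after the job is handed in: Yellow on the spare post: within 5 mm sideways, 4 mm in height, 7 degrees of level, let go. Red still on the tower. Blue gripped (over 1 N), touching nothing else, middle within 14 mm of the point 100 mm out from the lens, axis within 0.18 rad of the line of sight, under 20 mm/s (all of step 1 and horizontal distance between bobbin_low and tower below 0.005 m and z of bobbin_low in the frame of tower below 0.016 m and angle between bobbin_low's own z axis and vertical below 0.12 rad and distance between bobbin_mid_mid and focus below 0.014 m and angle between the z axis of bobbin_mid and the z axis of camera, either way round below 0.18 rad and linear speed of bobbin_mid below 0.02 m/s and contact force between the fingers and bobbin_mid above 1 N and contact force between bobbin_mid and tower below 0.05 N and contact force between bobbin_mid and post below 0.05 N and contact force between bobbin_mid and camera_stand below 0.05 N and contact force between bobbin_mid and bobbin_top below 0.05 N and contact force between bobbin_mid and bobbin_low below 0.05 N); the arm keeps its last pose, push and grip.
It fails at once if the camera or its stand is touched (more than 1 N) (contact force between anything else and camera_stand above 1 N).
It fails at once if the red bobbin is moved by more than 15 mm (distance of bobbin_low from where it was at the start of the episode above 0.015 m).
It fails at once if the dish, thimble, hoop or bowl is moved by more than 15 mm (distance of any of dish, thimble, hoop, bowl from where it was at the start of the episode above 0.015 m).
It fails at once if the bead box is pushed (more than 3 N) (contact force between anything else and bead_box above 3 N).
It also fails if it takes over 53 s, if anything falls off the work surface, if the arm or the gripper's body presses on something with over 40 N, if the wrist force passes 120 N, or if a joint passes its speed limit or range.

### The arm

A 6-joint arm with a two-finger parallel gripper is mounted at the origin on the work surface. World frame = base frame: x ahead of the robot, y to its left, z up, the work surface at z = 0. Lengths are in mm, angles in rad, forces in N, time in s.
With the tool pointing down it reaches from about 275 to 750 mm from the base axis. Payload 10.2 kg.
Tool frame: the origin (TCP) lies between the finger pads; the fingertips stand 14 mm ahead of it and the grasp point (between the pads) lies 5 mm behind it (tip_reach is the distance from the TCP to the fingertips, in mm); z points along the fingers, y is the line along which they close (so a half turn about z gives the same grasp; the last joint's range is limited). The gripper opens to 85 mm and grips with 20 to 120 N. Pads are 22 mm wide; open, the fingers measure 114 mm over their backs; the gripper's body (76 mm by 85 mm) begins 54 mm behind the grasp point. The pads swing forward as they close: fully open they stand 13 mm farther back than shut.
Start: joints at [-1.481, 0.313, 1.498, -0, 1.331, -0.223], TCP at [161.542, -499.535, 245.294] pointing down, gripper open.
Joint ranges: [-2.94, 2.94], [-0.97, 2.17], [0.19, 2.56], [-1.23, 4.37], [0.02, 3.11], [-2.88, 2.88]. Speed limits (rad/s): [2.39, 2.39, 3.01, 3.14, 3.14, 3.14].

### API

Orientations are given as a unit quaternion [w, x, y, z].
In Python, from rig import * gives the robot as it stands.
- The arm moves only by the tool arm_command, never from a script. Its argument "steps" is a list that holds one entry, the list of rows, each a list of 7 numbers: the opening, from 0 (shut) to 1 (fully open), then the shift along the tool's x, y, z each as a share of 0.05 m, from -1 to 1, then the turn, a rotation vector about the tool's x, y, z each as a share of 0.15 rad, from -1 to 1. A call has 1 to 8 rows; each row shifts and turns the commanded pose from where the row before left it, along the tool's axes as they then stand; what a row does not reach is not made up. A row lasts 1/8 s, in which the tool goes at most 62.5 mm and 10.7 degrees, less where a joint would pass 70% of its speed; a pose out of reach is approached as far as the arm can. A call with a number of a shift or a turn outside -1 to 1 is refused whole. A call with a gripper value outside its range is refused whole. The fingers move at their own pace and stop on an object; "squeeze" is the grip in N (left out, the last holds). Time passes only in rows, so rows that do not move let the fingers close. It gives the time, the measured TCP pose, the force, the opening and the grip force at its end, in the units of the state.
- sense(): the state, without advancing time (a new reading comes with each control period).
- capture(name): name is "scene" or "top" or "wrist"; returns the picture (480x640x3 uint8, red, green, blue); there is no depth.
- get_calibration(name): a dict with "intrinsics" (3x3 intrinsics, pixels), "rvec" (rotation vector, rad) and "tvec" (3), from world to camera coordinates, as OpenCV has them; the wrist camera has in their place "T_tool_cam" (4x4, takes a point from camera to tool coordinates, whose origin is the TCP and whose axes are the flange's). Camera axes: x right, y down, z forward; pixel columns grow to the right and rows downward; lengths in mm; the calibration is good to about 2 mm. The wrist camera is an equidistant fisheye: a pixel r from the principal point sees the ray r / f radians off the axis. A picture is of the moment at which its call begins: read the wrist's pose just before it. get_calibration takes no time and is no camera call.
- finish_job(): hands the job in; it is judged then, once.
The state is a dict: "time_s": time; "joints": joint angles; "dq": joint speeds; "tau": joint torques, N m; "eef_pos": TCP position; "ee_rot": TCP orientation; "force": force on the tool from outside, world axes, zero at the start; "wrist_torque": the same for the moment, N m; "grip_width": opening from 0.0 (shut) to 1.0 (fully open); "grip_force": force on a finger pad.
Only numpy, scipy, OpenCV 4.12 (cv2) and the standard library are available. Lean on these libraries where they do the work, as an engineer would, in place of code of your own. Each camera call takes 0.05 s, during which the arm holds its last target. There are 200 camera calls.

## Working session

There is one attempt and no reset: what is moved stays moved. The work goes in short steps, Python scripts to look and compute and a tool call to move; the robot and the scene stay as the last step left them, time stands still between calls to the robot, and variables do not carry over. Pictures are saved under pics/ and viewed, at most 10 in all, crops included, and the job is handed in when it is done.

Besides the shell and the picture viewer there is one more tool, called after "Emit:" in YAML: its name, and indented under it one key for each argument. arm_command: Moves the arm, as the interface text tells. Its arguments: {"type":"object","properties":{"steps":{"type":"array"},"squeeze":{"type":"number"}},"required":["steps"]}

```bash
mkdir -p pics; python3 - <<'E'
from rig import *
import cv2
s=sense();print(s)
for n in("scene","top"):
    cv2.imwrite(f"pics/{n}0.png",capture(n)[:,:,::-1]);print(get_calibration(n))
print(get_calibration("wrist"))
E
```

```text
{'time_s': 0.0, 'joints': array([-1.48142344e+00,  3.13480117e-01,  1.49846924e+00, -1.87064752e-05,
        1.33099340e+00, -2.23392824e-01]), 'dq': array([ 0.00053649,  0.00095901, -0.00026676,  0.00147991,  0.00194047,
       -0.00117174]), 'tau': array([-1.52388252e-04, -4.12274837e+01, -2.59740651e+01, -1.97266386e-04,
        4.25568302e-03, -3.76480671e-05]), 'eef_pos': array([ 161.50287826, -499.27972824,  244.70754851]), 'ee_rot': array([-6.74147194e-04,  9.87796529e-01,  1.55748391e-01,  3.61377971e-05]), 'force': array([ 0.02524822,  0.47895295, -0.11660876]), 'wrist_torque': array([ 0.01789829, -0.03087014,  0.02520639]), 'grip_force': 0.0, 'grip_width': 0.9993977474021489}
{'intrinsics': array([[483.44903849,   0.        , 311.605725  ],
       [  0.        , 483.44903849, 245.96847794],
       [  0.        ,   0.        ,   1.        ]]), 'rvec': array([ 1.72555542,  1.68509017, -0.78211634]), 'tvec': array([ -92.07575087, -293.34914993, 1421.36924921])}
{'intrinsics': array([[437.68154277,   0.        , 315.29970778],
       [  0.        , 437.68154277, 248.73977943],
       [  0.        ,   0.        ,   1.        ]]), 'rvec': array([ 2.16513682, -2.21009484,  0.061933  ]), 'tvec': array([ 99.77828876, 564.94179073, 982.93492376])}
{'intrinsics': array([[371.64829954,   0.        , 323.15559435],
       [  0.        , 371.64829954, 238.46365386],
       [  0.        ,   0.        ,   1.        ]]), 'T_tool_cam': array([[-2.22986510e-04, -9.57582993e-01, -2.88157529e-01,
         7.30001655e+01],
       [ 9.99999783e-01, -3.50873886e-05, -6.57235561e-04,
         7.14371681e-01],
       [ 6.19246901e-04, -2.88157613e-01,  9.57582794e-01,
        -1.29529719e+02],
       [ 0.00000000e+00,  0.00000000e+00,  0.00000000e+00,
         1.00000000e+00]])}
```

View pics/scene0.png

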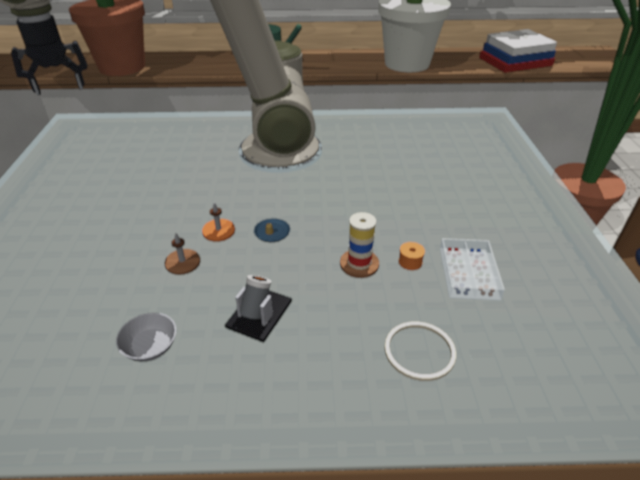

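View pics/top0.png

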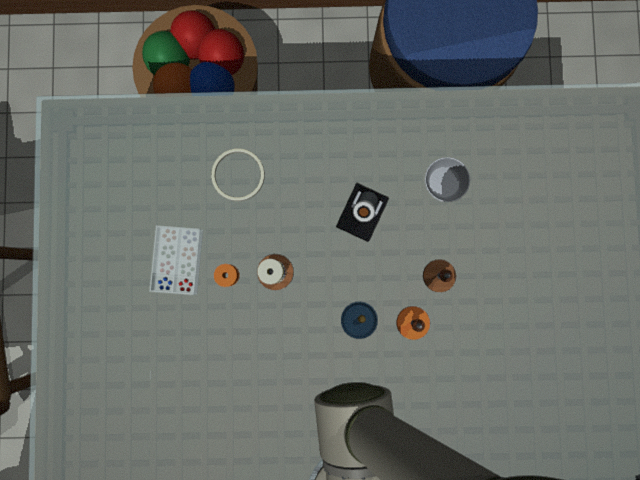

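The brown post (scene 182,260 / top 440,275) fits the "wooden base" description, while the orange one (scene 218,230 / top 414,323) is the look-alike. The yellow bobbin is on the tower (scene 362,225 / top 270,271). The loose orange bobbin (scene 411,256 / top 226,275) is a look-alike. I'll confirm this in an enlarged composite.

```bash
python3 - <<'E'
import cv2,numpy as np
t=cv2.imread("pics/top0.png");s=cv2.imread("pics/scene0.png")
def c(im,x,y,w=50,h=56): return cv2.resize(im[y:y+h,x:x+w],None,fx=5,fy=5,interpolation=cv2.INTER_CUBIC)
a=np.hstack([c(t,250,245),c(t,415,250),c(t,340,182)])
b=np.hstack([c(s,336,209,50,64),c(s,158,225,50,64),c(s,235,270,50,64)])
cv2.imwrite("pics/crop1.png",np.vstack([a,b]))
E
```

```text
(no output)
```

View pics/crop1.png

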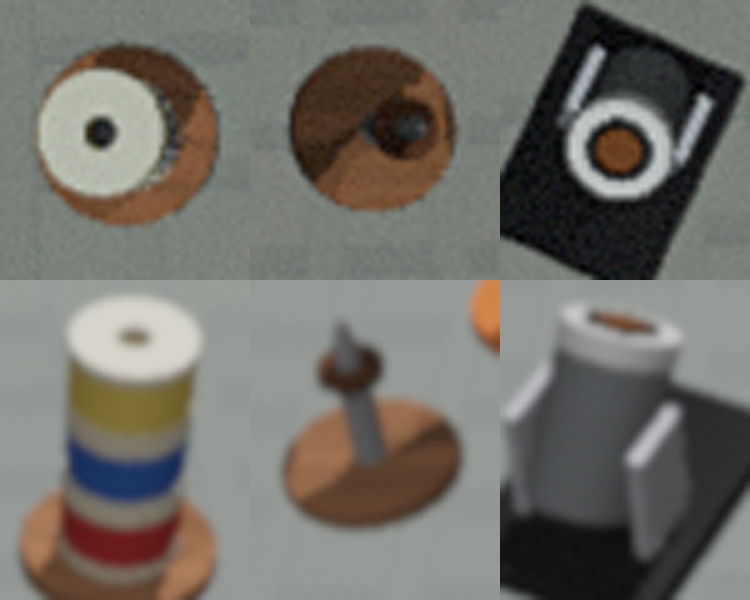

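The crop confirms the brown wooden post, and yellow over blue over red on the tower. Centres read from it:
- **Tower top face:** top (269.8,271.0), scene (362.4,220.1)
- **Post collar:** top (445.2,275.0), scene (177.6,242.2)
- **Lens ring:** top (363.4,211.2), scene (258.5,277.5)

Next I'll triangulate these.

```bash
cat > h.py <<'E'
from rig import *
import cv2,numpy as np
from scipy.spatial.transform import Rotation as R
def cal(n):
    c=get_calibration(n); return c["intrinsics"],cv2.Rodrigues(c["rvec"])[0],c["tvec"].ravel()
def ray(n,p):
    K,r,t=cal(n); d=r.T@np.linalg.inv(K)@[p[0],p[1],1]; return -r.T@t,d
def atz(n,p,z):
    o,d=ray(n,p); return (o+d*(z-o[2])/d[2]).round(1)
def tri(p,q):
    A=[];b=[]
    for n,x in(("top",p),("scene",q)):
        o,d=ray(n,x);d=d/np.linalg.norm(d);P=np.eye(3)-np.outer(d,d);A.append(P);b.append(P@o)
    return np.linalg.lstsq(np.vstack(A),np.hstack(b),rcond=None)[0].round(1)
E
python3 - <<'E'
from h import *
for n,p,q,z in(("tower",(269.8,271),(362.4,220.1),120),("collar",(445.2,275),(177.6,242.2),58),("pin",(447,274.7),(175.6,232.6),82),("lens",(363.4,211.2),(258.5,277.5),85)):
    print(n,atz("top",p,z),atz("scene",q,z),tri(p,q))
print("towerbase",atz("top",(275.1,271.4),12),"postbase",atz("top",(439.1,275.5),10))
for c in((226,275,36),(359,320,0),(414,323,10),(448,180,15),(237,175,5)):print(c,atz("top",c[:2],c[2]))
t=cv2.imread("pics/top0.png")
def px(z,p): 
    K,r,tt=cal("top");return p
m=(t[170:250,325:400].max(2)<38).astype(np.uint8)
m=cv2.morphologyEx(m,cv2.MORPH_OPEN,np.ones((2,2)))
cs=max(cv2.findContours(m,0,2)[0],key=cv2.contourArea)
box=cv2.boxPoints(cv2.minAreaRect(cs))+[325,170]
w=np.array([atz("top",p,12) for p in box]);print(box,w,[np.linalg.norm(w[i]-w[i-1]) for i in range(4)],w.mean(0))
for i in range(4):d=w[i]-w[i-1];print(np.arctan2(d[1],d[0]))
E
```

```text
tower [516.9 181.7 120. ] [519.7 181.1 120. ] [516.9 181.7 117.8]
collar [ 501.1 -194.3   58. ] [ 503.4 -195.4   58. ] [ 501.2 -195.5   56. ]
pin [ 501.8 -191.1   82. ] [ 501.6 -195.4   82. ] [ 502.  -193.3   81.9]
lens [641.1 -16.8  85. ] [640.2 -18.2  85. ] [641.  -17.4  85.8]
towerbase [517.1 181.4  12. ] postbase [ 500.  -194.2   10. ]
(226, 275, 36) [511.  289.1  36. ]
(359, 320, 0) [401.5  -9.    0. ]
(414, 323, 10) [ 393.3 -133.1   10. ]
(448, 180, 15) [ 719.8 -221.6   15. ]
(237, 175, 5) [744.4 268.    5. ]
[[336.73357964 227.14233398]
 [357.09489441 183.51095009]
 [389.12043762 198.45620728]
 [368.75912476 242.08759308]] [[616.1  37.8  12. ]
 [716.7 -11.8  12. ]
 [680.2 -84.9  12. ]
 [580.  -35.1  12. ]] [np.float64(81.34875536847508), np.float64(112.16291722311793), np.float64(81.70593613685607), np.float64(111.89316333002661)] [648.25 -23.5   12.  ]
1.110996967076982
-0.45806552981891047
-2.0338965904754303
2.6803431215268168
```

Everything agrees with the given sizes and heights:
- **Tower:** (517,181.5)
- **Post:** (501,-194.5)
- **Lens:** (641,-17,85), looking along yaw 2.68
- **Focus:** about (590.5,8,168)

I'm moving over the tower.

Emit:
arm_command:
  steps:
    - [[1,0.685,-0.672,0,0,0,0],[1,0.685,-0.672,0,0,0,0],[1,0.685,-0.672,0,0,0,0],[1,0.685,-0.672,0,0,0,0],[1,0.685,-0.672,0,0,0,0],[1,0.685,-0.672,0,0,0,0],[1,0.685,-0.672,0,0,0,0],[1,0.685,-0.672,0,0,0,0]]

```text
time_s: 1.1
eef_pos: [339.9, -157.9, 245.2]
ee_rot: [-0.0, 0.988, 0.156, 0.0]
force: [-0.1, -1.0, 0.1]
grip_width: 1.0
grip_force: 0.0
```

Emit:
arm_command:
  steps:
    - [[1,0.685,-0.672,0,0,0,0],[1,0.685,-0.672,0,0,0,0],[1,0.685,-0.672,0,0,0,0],[1,0.685,-0.672,0,0,0,0],[1,0.685,-0.672,0,0,0,0],[1,0.685,-0.672,0,0,0,0],[1,0.685,-0.672,0,0,0,0],[1,0.685,-0.672,0,0,0,0]]

```text
time_s: 2.1
eef_pos: [518.0, 182.2, 245.0]
ee_rot: [0.0, 0.988, 0.156, -0.0]
force: [-0.0, -1.0, -0.2]
grip_width: 0.999
grip_force: 0.0
```

Emit:
arm_command:
  steps:
    - [[1,0,0,0.2,0,0,0],[1,0,0,0,0,0,0]]

```text
time_s: 2.35
eef_pos: [516.8, 180.2, 234.1]
ee_rot: [0.0, 0.988, 0.156, -0.001]
force: [-0.1, -0.2, -0.4]
grip_width: 1.0
grip_force: 0.0
```

```bash
cat >> h.py <<'E'
def pose():
    s=sense(); return s["eef_pos"],R.from_quat(s["ee_rot"],scalar_first=True).as_matrix()
def delta(p,Rt=None):
    P,M=pose(); d=M.T@(np.array(p)-P)
    w=np.zeros(3) if Rt is None else R.from_matrix(M.T@Rt).as_rotvec()
    print("tool shift mm",d.round(1),"rotvec",w.round(3),"|shares",(d/50).round(3),(w/.15).round(3))
def wray(p,P,M):
    c=get_calibration("wrist");K=c["intrinsics"];T=c["T_tool_cam"]
    v=(np.array(p)-K[:2,2])/K[0,0];r=np.hypot(*v);d=np.array([*(v/r*np.sin(r)),np.cos(r)])
    return P+M@T[:3,3],M@T[:3,:3]@d
def watz(p,z,P,M):
    o,d=wray(p,P,M);return (o+d*(z-o[2])/d[2]).round(1)
def wproj(X,P,M):
    c=get_calibration("wrist");K=c["intrinsics"];T=c["T_tool_cam"]
    x=T[:3,:3].T@(M.T@(np.array(X)-P)-T[:3,3]);t=np.arctan2(np.hypot(x[0],x[1]),x[2]);u=x[:2]/np.hypot(x[0],x[1])
    return (K[:2,2]+K[0,0]*t*u).round(1)
E
python3 - <<'E'
from h import *
P,M=pose();print(P,M.round(3),sense()["joints"].round(3),sense()["time_s"])
cv2.imwrite("pics/w1.png",capture("wrist")[:,:,::-1])
print(wproj((517,181.5,120),P,M))
delta((517,181.5,101))
np.savez("w1.npz",P=P,M=M)
E
```

```text
[516.82276048 180.18702594 234.12490198] [[ 0.951  0.308 -0.003]
 [ 0.308 -0.951 -0.001]
 [-0.003 -0.    -1.   ]] [ 0.121  0.372  1.445 -0.     1.327  1.379] 2.35
[320.6 236.8]
tool shift mm [  0.6  -1.6 133.9] rotvec [0. 0. 0.] |shares [ 0.013 -0.032  2.678] [0. 0. 0.]
```

View pics/w1.png

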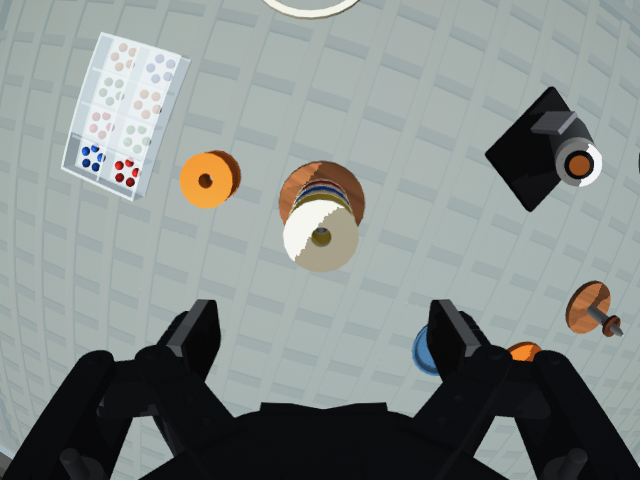

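The wrist view shows the top face centred at (321,236). The prediction was (320.6,236.8), so the tower position is confirmed to about 1 mm. Descending and gripping yellow.

Emit:
arm_command:
  steps:
    - [[1,0.012,-0.03,0.8,0,0,0],[1,0,0,0.8,0,0,0],[1,0,0,0.6,0,0,0],[1,0,0,0.45,0,0,0],[1,0,0,0,0,0,0],[0,0,0,0,0,0,0],[0,0,0,0,0,0,0],[0,0,0,0,0,0,0]]
  squeeze: 35

```text
time_s: 3.4
eef_pos: [518.2, 182.3, 104.3]
ee_rot: [0.0, 0.988, 0.156, 0.001]
force: [-0.9, -0.2, 6.2]
grip_width: 0.595
grip_force: 36.5
```

Emit:
arm_command:
  steps:
    - [[0,0,0,0,0,0,0],[0,0,0,0,0,0,0],[0,0,0,0,0,0,0]]

```text
time_s: 3.78
eef_pos: [518.3, 182.3, 104.3]
ee_rot: [0.0, 0.988, 0.156, 0.001]
force: [-1.2, -0.4, 7.0]
grip_width: 0.593
grip_force: 36.4
```

Gripped at width 0.593 (about 50–52 mm). Lifting.

Emit:
arm_command:
  steps:
    - [[0,0,0,-0.2,0,0,0],[0,0,0,-0.4,0,0,0],[0,0,0,-0.6,0,0,0],[0,0,0,-0.8,0,0,0],[0,0,0,-0.5,0,0,0],[0,0,0,0,0,0,0]]

```text
time_s: 4.53
eef_pos: [518.2, 182.3, 229.9]
ee_rot: [0.0, 0.988, 0.156, 0.002]
force: [0.2, 0.2, -1.5]
grip_width: 0.596
grip_force: 36.6
```

```bash
python3 - <<'E'
from h import *
P,M=pose();s=sense();print(P,s["force"],s["grip_force"],s["grip_width"])
cv2.imwrite("pics/w2.png",capture("wrist")[:,:,::-1]); np.savez("w2.npz",P=P,M=M)
cv2.imwrite("pics/s2.png",capture("scene")[:,:,::-1])
print(wproj(P-M[:,2]*13,P,M),wproj((517,182,84),P,M))
delta((501,-194.5,P[2]))
E
```

```text
[518.21933173 182.33583163 229.90008188] [ 0.23336295  0.16681798 -1.4566809 ] 36.56604113057256 0.5956548478419412
[321.4 337.8] [322.3 228.5]
tool shift mm [-131.4  353.4   -2.7] rotvec [0. 0. 0.] |shares [-2.628  7.068 -0.054] [0. 0. 0.]
```

View pics/w2.png

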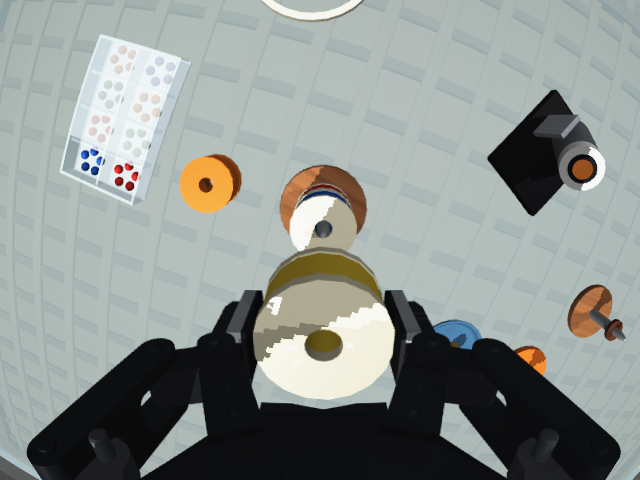

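Yellow is held cleanly with its bore at (324,344). Blue is still on the tower with its bore at (323,228). Next is the offset of the bore from the TCP, then the move over the post.

```bash
python3 - <<'E'
from h import *
d=np.load("w2.npz");P,M=d["P"],d["M"]
for z in(15.7,13): 
  b=watz((324,344.5),P[2]+z,P,M);print(b,b-P)
print(watz((323,228.5),84,P,M), watz((322.5,221),84,P,M))
print("collar",watz((615,327.5),58,P,M))
E
```

```text
[517.3 181.1 245.6] [-0.91933173 -1.23583163 15.69991812]
[515.7 180.5 242.9] [-2.51933173 -1.83583163 12.99991812]
[517.2 181.4  84. ] [522.7 183.6  84. ]
collar [ 504.  -197.5   58. ]
```

Emit:
arm_command:
  steps:
    - [[0,-0.33,0.88,0,0,0,0],[0,-0.33,0.88,0,0,0,0],[0,-0.33,0.88,0,0,0,0],[0,-0.33,0.88,0,0,0,0],[0,-0.33,0.88,0,0,0,0],[0,-0.33,0.88,0,0,0,0],[0,-0.33,0.88,0,0,0,0],[0,-0.33,0.88,0,0,0,0]]

```text
time_s: 5.62
eef_pos: [499.7, -194.6, 226.5]
ee_rot: [-0.001, 0.988, 0.156, -0.001]
force: [0.4, 0.4, -0.7]
grip_width: 0.597
grip_force: 36.6
```

Emit:
arm_command:
  steps:
    - [[0,0,0,0,0,0,0],[0,0,0,0,0,0,0]]

```text
time_s: 5.88
eef_pos: [500.1, -192.7, 226.8]
ee_rot: [-0.001, 0.988, 0.156, -0.001]
force: [0.1, 0.1, -1.1]
grip_width: 0.595
grip_force: 36.7
```

```bash
python3 - <<'E'
from h import *
P,M=pose();s=sense();print(P,s["force"],s["grip_force"],M.round(3))
cv2.imwrite("pics/w3.png",capture("wrist")[:,:,::-1]); np.savez("w3.npz",P=P,M=M)
for X in((501,-194.5,60),(501,-194.5,82),(501,-194.5,10)):print(wproj(X,P,M))
E
```

```text
[ 500.05820433 -192.66686445  226.80918796] [ 0.05507241  0.07513901 -1.12914177] 36.6871701925993 [[ 0.951  0.308 -0.002]
 [ 0.308 -0.951  0.001]
 [-0.001 -0.002 -1.   ]]
[325.4 219. ]
[325.5 225.9]
[325.2 206.5]
```

View pics/w3.png

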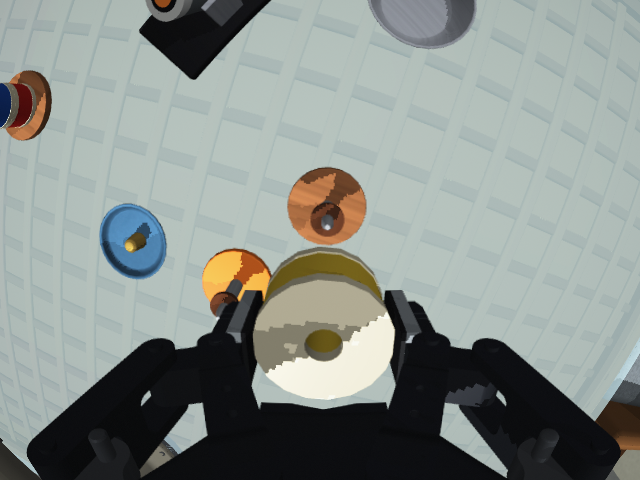

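The post is confirmed: pin tip at (327,225.5), collar at (327.5,219), which puts the post at about (501.4,-195.6). Correcting for the bore offset, the TCP goes to (502.3,-194.4).

```bash
python3 - <<'E'
from h import *
d=np.load("w3.npz");P,M=d["P"],d["M"]
print(watz((327,225.5),82,P,M),watz((327.5,219),60,P,M),watz((327,205),10,P,M))
delta((502.3,-194.4,106))
E
```

```text
[ 501.6 -195.5   82. ] [ 501.5 -196.2   60. ] [ 502.9 -195.7   10. ]
tool shift mm [  1.4   2.8 121.1] rotvec [0. 0. 0.] |shares [0.028 0.056 2.423] [0. 0. 0.]
```

Emit:
arm_command:
  steps:
    - [[0,0.028,0.056,0.6,0,0,0],[0,0,0,0.8,0,0,0],[0,0,0,0.6,0,0,0],[0,0,0,0.42,0,0,0],[0,0,0,0,0,0,0],[0,0,0,0,0,0,0]]

```text
time_s: 6.68
eef_pos: [503.1, -195.2, 107.8]
ee_rot: [0.0, 0.988, 0.156, 0.001]
force: [0.6, 0.3, -0.2]
grip_width: 0.596
grip_force: 36.7
```

Emit:
arm_command:
  steps:
    - [[0,0,0,0.12,0,0,0],[0,0,0,0.12,0,0,0],[0,0,0,0,0,0,0]]

```text
time_s: 7.05
eef_pos: [502.3, -195.4, 94.4]
ee_rot: [-0.0, 0.988, 0.156, -0.0]
force: [0.4, -0.1, -0.6]
grip_width: 0.596
grip_force: 36.7
```

No contact force with the underside at about 74 mm, so the pin is inside the bore. Going down to the seat.

Emit:
arm_command:
  steps:
    - [[0,0,0,0.12,0,0,0],[0,0,0,0.1,0,0,0],[0,0,0,0,0,0,0],[0,0,0,0,0,0,0]]

```text
time_s: 7.55
eef_pos: [502.6, -195.6, 83.9]
ee_rot: [0.0, 0.988, 0.156, 0.0]
force: [0.4, 0.4, 0.2]
grip_width: 0.594
grip_force: 36.7
```

Emit:
arm_command:
  steps:
    - [[0,0,0,0.06,0,0,0],[0,0,0,0,0,0,0],[0,0,0,0,0,0,0]]

```text
time_s: 7.92
eef_pos: [502.5, -195.6, 80.8]
ee_rot: [0.0, 0.988, 0.156, -0.0]
force: [-0.7, 0.1, -0.7]
grip_width: 0.598
grip_force: 36.7
```

Emit:
arm_command:
  steps:
    - [[0.7,0,0,0.01,0,0,0],[0.85,0,0,0,0,0,0],[1,0,0,0,0,0,0],[1,0,0,0,0,0,0],[1,0,0,0,0,0,0],[1,0,0,0,0,0,0]]

```text
time_s: 8.68
eef_pos: [502.6, -195.6, 80.3]
ee_rot: [0.0, 0.988, 0.156, 0.0]
force: [-0.8, 0.2, 0.1]
grip_width: 1.002
grip_force: 0.0
```

Emit:
arm_command:
  steps:
    - [[1,0,0,-0.2,0,0,0],[1,0,0,-0.5,0,0,0],[1,0,0,-0.8,0,0,0],[1,0,0,-0.8,0,0,0],[1,0,0,-0.7,0,0,0],[1,0,0,0,0,0,0]]

```text
time_s: 9.43
eef_pos: [503.3, -196.0, 233.5]
ee_rot: [0.002, 0.988, 0.156, 0.002]
force: [0.3, 0.2, -0.1]
grip_width: 1.004
grip_force: 0.0
```

```bash
python3 - <<'E'
from h import *
P,M=pose();print(P,M.round(3))
w=capture("wrist")[:,:,::-1];s=capture("scene")[:,:,::-1]
a=cv2.resize(w[140:300,240:420],None,fx=3,fy=3,interpolation=2);b=cv2.resize(s[200:280,150:190],None,fx=6,fy=6,interpolation=2)
cv2.imwrite("pics/c4.png",np.hstack([a,b]))
print(wproj((501.5,-195.8,96),P,M),wproj((501.5,-195.8,10),P,M))
delta((517.5,182,P[2]))
E
```

```text
[ 503.32426218 -196.01137905  233.51681439] [[ 0.951  0.308  0.005]
 [ 0.308 -0.951 -0.003]
 [ 0.004  0.005 -1.   ]]
[320.6 231.8] [320.8 208.1]
tool shift mm [ 130.5 -354.4   -3.2] rotvec [0. 0. 0.] |shares [ 2.611 -7.089 -0.064] [0. 0. 0.]
```

View pics/c4.png

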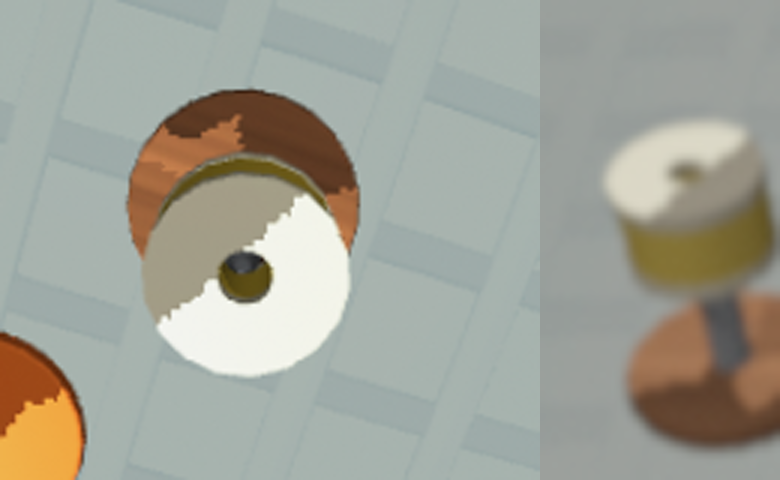

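Yellow is seated level on the collar, top centre at wrist (322,231) against a predicted (320.6,231.8). Now back to the tower for blue.

Emit:
arm_command:
  steps:
    - [[1,0.326,-0.886,0,0,0,0],[1,0.326,-0.886,0,0,0,0],[1,0.326,-0.886,0,0,0,0],[1,0.326,-0.886,0,0,0,0],[1,0.326,-0.886,0,0,0,0],[1,0.326,-0.886,0,0,0,0],[1,0.326,-0.886,0,0,0,0],[1,0.326,-0.886,0,0,0,0]]

```text
time_s: 10.52
eef_pos: [517.0, 183.3, 229.1]
ee_rot: [-0.0, 0.988, 0.156, -0.001]
force: [0.6, -0.4, -0.1]
grip_width: 0.995
grip_force: 0.0
```

Emit:
arm_command:
  steps:
    - [[1,0,0,0,0,0,0],[1,0,0,0,0,0,0]]

```text
time_s: 10.78
eef_pos: [517.3, 181.3, 229.4]
ee_rot: [0.0, 0.988, 0.156, -0.001]
force: [0.8, -0.6, -0.1]
grip_width: 0.998
grip_force: 0.0
```

```bash
python3 - <<'E'
from h import *
print(pose())
delta((517.2,181.7,66))
E
```

```text
(array([517.27765926, 181.303601  , 229.442549  ]), array([[ 9.51479307e-01,  3.07708103e-01, -1.68855790e-03],
       [ 3.07707732e-01, -9.51480804e-01, -4.81769465e-04],
       [-1.75487480e-03, -6.11886445e-05, -9.99998458e-01]]))
tool shift mm [  0.3  -0.4 163.4] rotvec [0. 0. 0.] |shares [ 0.007 -0.008  3.269] [0. 0. 0.]
```

Emit:
arm_command:
  steps:
    - [[1,0,0,0.7,0,0,0],[1,0,0,0.8,0,0,0],[1,0,0,0.8,0,0,0],[1,0,0,0.6,0,0,0],[1,0,0,0.36,0,0,0],[1,0,0,0,0,0,0],[0,0,0,0,0,0,0],[0,0,0,0,0,0,0]]

```text
time_s: 11.78
eef_pos: [518.1, 181.6, 68.2]
ee_rot: [0.0, 0.988, 0.156, 0.001]
force: [-0.4, -0.1, 4.0]
grip_width: 0.604
grip_force: 3.0
```

Emit:
arm_command:
  steps:
    - [[0,0,0,0,0,0,0],[0,0,0,0,0,0,0],[0,0,0,0,0,0,0]]
  squeeze: 40

```text
time_s: 12.15
eef_pos: [518.2, 181.7, 68.5]
ee_rot: [0.0, 0.988, 0.156, 0.001]
force: [0.3, -1.4, 7.6]
grip_width: 0.591
grip_force: 42.1
```

Emit:
arm_command:
  steps:
    - [[0,0,0,-0.15,0,0,0],[0,0,0,-0.3,0,0,0],[0,0,0,-0.4,0,0,0],[0,0,0,-0.5,0,0,0],[0,0,0,-0.7,0,0,0],[0,0,0,-0.8,0,0,0],[0,0,0,-0.6,0,0,0],[0,0,0,0,0,0,0]]

```text
time_s: 13.15
eef_pos: [518.2, 181.9, 242.7]
ee_rot: [0.0, 0.988, 0.156, 0.003]
force: [-0.0, -0.8, 0.0]
grip_width: 0.589
grip_force: 41.6
```

```bash
cat >> h.py <<'E'
a=np.array([-.895,.446]);CZ=np.array([*(a/np.hypot(*a)*np.sin(.6)),np.cos(.6)])
LENS=np.array([641,-17,85.]);FOC=LENS+100*CZ
def hold(M):  # smallest turn that brings tool z onto -CZ
    v=np.cross(M[:,2],-CZ);ang=np.arctan2(np.linalg.norm(v),M[:,2]@-CZ)
    return R.from_rotvec(v/np.linalg.norm(v)*ang).as_matrix()@M
E
python3 - <<'E'
from h import *
P,M=pose();s=sense();print(P,s["joints"].round(2),s["grip_force"],FOC)
w=capture("wrist")[:,:,::-1]; t=capture("scene")[:,:,::-1]
np.savez("w5.npz",P=P,M=M)
cv2.imwrite("pics/w5.png",w)
cv2.imwrite("pics/c5.png",np.hstack([w[:,150:560],cv2.resize(t[130:290,320:410],None,fx=3,fy=3)]))
H=hold(M)
tcp=FOC+CZ*2.5+H@[1,0,0]*1
print("tcp",tcp);delta(tcp+CZ*60,H);delta(tcp,H)
E
```

```text
[518.20018326 181.93491461 242.70501846] [0.12 0.37 1.43 0.   1.34 1.38] 41.605261489748955 [590.46300777   8.18379725 167.53356149]
tcp [590.03953553   9.17608515 170.00055075]
tool shift mm [ -8.  162.9  20. ] rotvec [-0.42   0.429  0.001] |shares [-0.159  3.258  0.399] [-2.799  2.862  0.006]
tool shift mm [ 16.3 186.6  69.5] rotvec [-0.42   0.429  0.001] |shares [0.325 3.732 1.389] [-2.799  2.862  0.006]
```

View pics/c5.png

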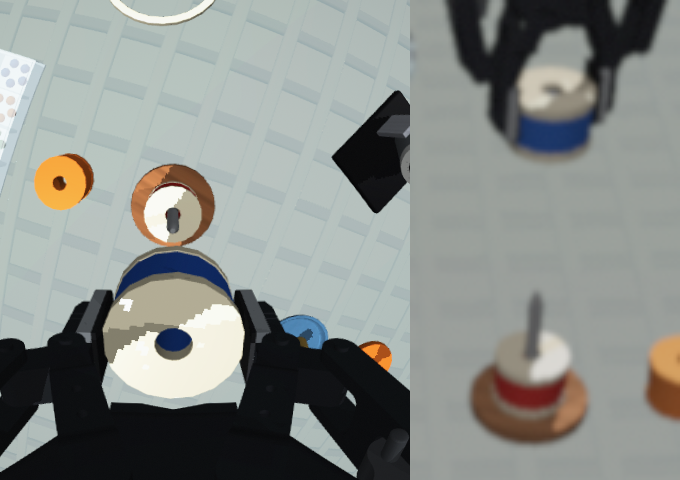

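Blue is held level and red is left on the tower. Moving to a point 60 mm out along the line of sight, then tilting.

Emit:
arm_command:
  steps:
    - [[0,-0.04,0.815,0.1,0,0,0],[0,-0.04,0.815,0.1,0,0,0],[0,-0.04,0.815,0.1,0,0,0],[0,-0.04,0.815,0.1,0,0,0],[0,0,0,0,-0.7,0.715,0],[0,0,0,0,-0.7,0.715,0],[0,0,0,0,-0.7,0.715,0],[0,0,0,0,-0.7,0.715,0]]

```text
time_s: 14.25
eef_pos: [559.4, 24.6, 218.8]
ee_rot: [0.172, 0.943, 0.149, 0.242]
force: [0.6, -1.3, -0.1]
grip_width: 0.59
grip_force: 41.8
```

Emit:
arm_command:
  steps:
    - [[0,0,0,0,0,0,0],[0,0,0,0,0,0,0]]

```text
time_s: 14.5
eef_pos: [560.4, 24.0, 219.7]
ee_rot: [0.171, 0.944, 0.149, 0.24]
force: [-0.6, -0.6, -0.8]
grip_width: 0.595
grip_force: 41.7
```

```bash
python3 - <<'E'
from h import *
P,M=pose();s=sense();print(P,s["joints"].round(2),s["grip_force"])
cv2.imwrite("pics/w6.png",capture("wrist")[:,:,::-1])
H=hold(M);delta(FOC+CZ*2.5+H[:,0],H)
print(wproj(LENS,P,M))
E
```

```text
[560.40206954  23.97642368 219.70443614] [-0.07  0.21  1.82 -0.4   0.59  1.46] 41.748042684048414
tool shift mm [-0.7 -0.7 59.7] rotvec [-0.001  0.001 -0.   ] |shares [-0.014 -0.014  1.194] [-0.005  0.008 -0.003]
[321.7 222.9]
```

View pics/w6.png

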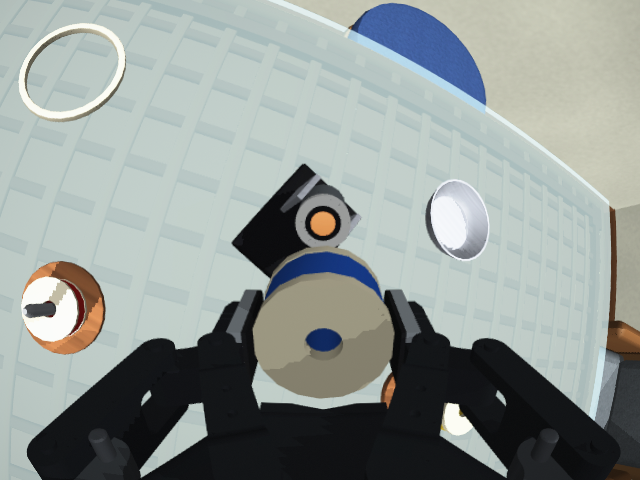

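The lens is at (323,222) against a predicted (321.7,222.9), and the ring looks round, so the alignment is good. Advancing 60 mm.

Emit:
arm_command:
  steps:
    - [[0,-0.014,-0.01,0.25,0,0,0],[0,0,0,0.4,0,0,0],[0,0,0,0.35,0,0,0],[0,0,0,0.194,0,0,0],[0,0,0,0,0,0,0],[0,0,0,0,0,0,0],[0,0,0,0,0,0,0],[0,0,0,0,0,0,0]]

```text
time_s: 15.55
eef_pos: [589.6, 9.5, 170.5]
ee_rot: [0.171, 0.944, 0.149, 0.241]
force: [-0.7, 0.2, 0.1]
grip_width: 0.592
grip_force: 41.8
```

```bash
python3 - <<'E'
from h import *
P,M=pose();s=sense();print(P,np.abs(s["dq"]).max(),s["grip_force"],s["force"])
t=capture("scene")[:,:,::-1]
cv2.imwrite("pics/c7.png",cv2.resize(t[180:360,120:400],None,fx=2.5,fy=2.5,interpolation=2))
H=hold(M);delta(FOC+CZ*2.5+H[:,0],H)
E
```

```text
[589.62324945   9.50175645 170.46839487] 0.0021971007349265497 41.75181370228529 [-0.72070166  0.17054318  0.1482471 ]
tool shift mm [0.1 0.2 0.6] rotvec [ 0.    -0.001  0.   ] |shares [0.001 0.004 0.012] [ 0.002 -0.006  0.001]
```

View pics/c7.png

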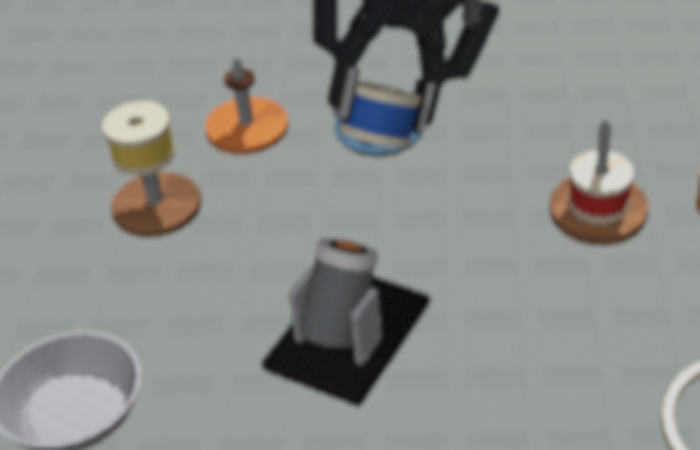

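Blue is held tilted over the lens. Yellow is on the post, red is on the tower, and nothing is moving. Handing in.

```bash
python3 -c "
from rig import *
print(finish_job())"
```

```text
the job is handed in; nothing more can be done
None
```

I handed the job in at about 15.6 s; no verdict came back. By my last readings, yellow is seated on the spare post, red is still on the tower, and blue is held still, square to the lens at about 10 cm.

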